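# Emergency-open a locked bench centrifuge and hold its lid up

## Robot

A 7-joint arm with a two-finger parallel gripper is mounted at the origin on the work surface. World frame = base frame: x ahead of the robot, y to its left, z up, the work surface at z = 0. Lengths are in m, angles in rad, forces in N, time in s.
With the tool pointing down it reaches from about 0.4 to 0.85 m from the base axis. Payload 4.5 kg.
Tool frame: the origin (TCP) lies midway between the tips of the shut fingers; the grasp point (between the pads) lies 19 mm behind it; z points along the fingers, y is the line along which they close (so a half turn about z gives the same grasp; the last joint's range is limited). The gripper opens to 85 mm and grips with 20 to 120 N. Pads are 22 mm wide; open, the fingers measure 114 mm over their backs; the gripper's body (76 mm by 85 mm) begins 54 mm behind the grasp point. The pads swing forward as they close: fully open they stand 13 mm farther back than shut.
Start: joints at [-1.111, 0.689, -0.195, 1.565, 0.157, 0.902, -0.215], TCP at [0.258, 0.569, 0.231] pointing down, gripper open.
Joint ranges: [-3.01, 3.01], [-0.46, 2.08], [-1.47, 1.51], [0.13, 2.56], [-1, 4.14], [0.04, 2.09], [-2.66, 2.66]. Speed limits (rad/s): [2.57, 2.57, 3.14, 3.14, 3.14, 3.14, 3.14].

## Interface

Orientations are given as a rotation vector (axis times angle).
In Python, from workcell import * gives the robot as it stands.
- The arm moves only by the tool send_rows, never from a script. Its argument "plan" is a list of rows, each a list of 2 entries, a list of its own where there are three numbers: the shift along the tool's x, y, z in units of 25 mm (1.0 is 25 mm), then the turn about the tool's z in units of 6 degrees (1.0 is 6 degrees). In form: [[[x, y, z], spin], ...]. A call has 1 to 12 rows; each row is the pose to reach, as a shift and turn from the pose commanded when the call began, along the tool's axes at that moment; what a row does not reach only later rows make up. A row lasts 1/12 s, in which the tool goes at most 41.7 mm and 7.16 degrees, less where a joint would pass 70% of its speed; a pose out of reach is approached as far as the arm can. A call with a gripper value outside its range is refused whole. "jaw" is the opening, from 0 (shut) to 1 (fully open), set as the call begins (left out, the last holds). The fingers move at their own pace and stop on an object; "grip_force" is the grip in N (left out, the last holds). Time passes only in rows, so rows that repeat a pose let the fingers close. It gives the time, the measured TCP pose, the force, the opening and the grip force at its end, in the units of the state.
- observe(): the state, without advancing time (a new reading comes with each control period).
- grab_frame(name): name is "scene" or "top" or "wrist"; returns a dict with "image" (400x640x3 uint8, red, green, blue), "K" (3x3 intrinsics, pixels), "pose" (4x4, takes a point from camera to world coordinates); the wrist camera has in their place "tool_from_camera" (4x4, takes a point from camera to tool coordinates, whose origin is the TCP and whose axes are the flange's). Camera axes: x right, y down, z forward; pixel columns grow to the right and rows downward; lengths in m; the calibration is good to about 2 mm. A picture is of the moment at which its call begins: read the wrist's pose just before it. There is no depth.
- finish_job(): hands the job in; it is judged then, once.
Trained networks look in a picture, given as the dict that the camera call returned (one of the last four; its "shot" number tells which), for a name from the list of things; names that differ only in an ending like _2 or _b are one class to them, and where a whole thing is asked for, a point or a joint stands for the part that bears it (a point fixed in the world has none). Each returns a list of dicts, best first, with "score" (0 to 1); they miss things now and then, are a little off and sometimes report something else, mostly with a low value. They report only what shows in the picture. A call takes as long as a camera call.
- regions_of(picture, target): "pixels" (400x640 bool, what is visible of it) and "extent" ([left, top, right, bottom] in pixels, round what is visible of it).
The state is a dict: "time": time; "joint_positions": joint angles; "joint_velocities": joint speeds; "joint_efforts": joint torques, N m; "ee_pos": TCP position; "tcp_rot": TCP orientation; "wrist_force": force on the tool from outside, world axes, zero at the start; "wrist_torque": the same for the moment, N m; "grip_width": opening from 0.0 (shut) to 1.0 (fully open); "gripper_force": force on a finger pad.
Only numpy, scipy, OpenCV 4.12 (cv2) and the standard library are available. Lean on these libraries where they do the work, as an engineer would, in place of code of your own. Each camera call takes 0.05 s, during which the arm holds its last target. There are 200 camera calls.

## Task

The power has failed with the small bench centrifuge's lid locked. Take the emergency release pin out of the accessory block, push it down into the release opening on the centrifuge's front deck until its handle sits on the deck, and leave it standing there; then pull the lid's spring latch sideways, lift the lid by it about 10 cm so the tubes can be reached, and finish while still holding the lid up, because it falls shut by itself. Leave the rotor key, the culture flask and the tube rack where they are.

Things in the scene. Friction and masses are not known exactly. Their poses are not given: they have to be found in the camera images.
- centrifuge: White bench centrifuge, fixed, 300 mm deep (its x), 250 mm wide (its y), flat deck 140 mm above the bench. Origin: centre of its underside. Its front, with a grey control panel, faces its own -x. A grey lid covers the rear of the deck; its 44 mm wide tongue reaches forward in the middle, over a steel ball stud on the front deck.
- release_hole (a point): Centre of the mouth of the emergency release opening, level with the deck, 102.5 mm ahead (-x) and 85 mm to the -y side of the centrifuge's origin. Round, 9 mm across, 2.5 mm chamfer, thin steel surround; straight down, 50 mm deep. 28 mm down lies the end of the lock rod.
- lock (a joint): How far the lock rod is pushed down (m): 0 locked, 0.012 with the pin home; it takes about 7 N and stays down. It drops the lock bolt, a 10 x 6 mm steel stub standing 10 mm out of the deck on the latch's +y side; until about 0.008 the bolt keeps the latch from being pulled.
- pin_grip (a point): Centre of the handle of the emergency release pin (loose, 30 g): ribbed round metal handle 16 mm across, 55 mm long, over a shank 6 mm across, 40 mm long, with a tapered tip. It stands upright in the accessory block, handle up. The handle's lower end is 27.5 mm below this point, the tip 67.5 mm below; z runs up the pin.
- pin_tip (a point): The tip (lower end) of the release pin's shank.
- latch_grip (a point): Grip point of the lid latch's black thumb piece, an upright block 14 mm thick (the centrifuge's y), 26 mm wide (x), 38 mm tall, on the front tongue of the lid; the point lies in its middle, 25 mm above its foot and 63 mm above the deck with the lid shut. Below its foot is the latch's steel slide plate. Axes as the centrifuge's when shut; moves with latch and lid.
- latch (a joint): Sideways travel of the latch (m): 0 at rest, positive when pulled to the centrifuge's +y side (away from the release opening), end stop at 0.012. A spring pulls it back with 5 N at rest, 11 N at the end. Its keeper plate is clear of the ball above 0.005; it springs back when let go.
- hinge (a point): Middle of the lid's hinge axis, which runs along the centrifuge's y axis at the back of the deck: 238.5 mm behind (+x) and 55 mm below the latch's grip point when shut.
- lid (a joint): Opening angle of the lid (rad): 0 shut, grows as the front rises, end stop at 1.2. The lid weighs about half a kilogram and falls shut from anywhere. At 0.5 rad the latch's grip point has risen about 108 mm.
- block: Grey accessory block, fixed, 150 mm (its x) by 60 mm by 45 mm high, two holes 80 mm apart along its x axis; the pin stands in either one and the rotor key in the other. Origin: centre of its underside.
- key_mid (a point): Middle of the steel rotor key (loose) with a T-shaped handle 64 mm across, 100 mm tall, standing upright in the other hole of the block; the cross-bar is 27.5 mm above this point and lies along the block's y axis. Not to be moved.
- flask: Clear culture flask lying flat, 110 x 80 x 36 mm, with neck and blue cap to its -x. Origin: centre of the underside. Not to be moved.
- tube_rack: White tube rack, 190 x 85 mm, with four capped tubes, 109 mm tall. Origin: centre of the underside. Not to be moved.

How it is judged:
On the way, in this order (a step that is already met when the one before it is completed fails the run):
1. the release pin is pushed home in the release opening and the lock bolt is down (value of joint lock above 0.0095 m and horizontal distance between pin_tip and release_hole below 0.005 m and z of pin_tip in the frame of release_hole below -0.0365 m), for 0.2 s.
2. the latch is pulled sideways with the lid still down (value of joint latch above 0.0045 m and value of joint lid below 0.1 rad), for 0.05 s.
3. the lid is raised off the ball (value of joint lid above 0.4 rad), for 0.2 s.
At the end, for the whole second after the job is handed in: The fingers hold the lid (over 1 N), still and open more than 0.4 rad (latch about 88 mm up or more); the pin stands home in the release opening (tip 36 mm deep or more, within 5 mm of centre, upright within 0.2 rad); the lock rod is pressed more than 9 mm (value of joint lid above 0.4 rad and velocity of joint lid between -0.08 and 0.08 rad/s and contact force between the fingers and lid above 1 N and horizontal distance between pin_tip and release_hole below 0.005 m and z of pin_tip in the frame of release_hole below -0.036 m and angle between pin_tip's own z axis and vertical below 0.2 rad and value of joint lock above 0.009 m); the arm keeps its last pose, push and grip.
It fails at once if the rotor key is moved more than 25 mm (distance of key_mid from where it was at the start of the episode above 0.025 m).
It fails at once if the flask is moved more than 25 mm (distance of flask from where it was at the start of the episode above 0.025 m).
It fails at once if the tube rack is moved more than 25 mm (distance of tube_rack from where it was at the start of the episode above 0.025 m).
It also fails if it takes over 58 s, if anything falls off the work surface, if the arm or the gripper's body presses on something with over 40 N, if the wrist force passes 120 N, or if a joint passes its speed limit or range.

## Working session

There is one attempt and no reset: what is moved stays moved. The work goes in short steps, Python scripts to look and compute and a tool call to move; the robot and the scene stay as the last step left them, time stands still between calls to the robot, and variables do not carry over. Pictures are saved under pics/ and viewed, at most 10 in all, crops included, and the job is handed in when it is done.

Besides the shell and the picture viewer there is one more tool, called after "Request:" as name(argument=value, ...) on one line, values as JSON. send_rows: Moves the arm, as the interface text tells. Its arguments: {"type":"object","properties":{"plan":{"type":"array","items":{"type":"array"}},"jaw":{"type":"number"},"grip_force":{"type":"number"}},"required":["plan"]}

```bash
mkdir -p pics; ls; cat > h.py <<'E'
from workcell import *
import numpy as np, cv2
from scipy.spatial.transform import Rotation as R
def ray(f,uv,T=None):
    T=f["pose"] if T is None else T
    d=T[:3,:3]@np.linalg.inv(f["K"])@np.array([uv[0],uv[1],1.]); return T[:3,3],d/np.linalg.norm(d)
def onz(f,uv,z,T=None):
    o,d=ray(f,uv,T); return o+d*(z-o[2])/d[2]
def tri(rays):
    A=np.zeros((3,3));b=np.zeros(3)
    for o,d in rays:
        P=np.eye(3)-np.outer(d,d);A+=P;b+=P@o
    x=np.linalg.solve(A,b); return x,[np.linalg.norm((np.eye(3)-np.outer(d,d))@(x-o)) for o,d in rays]
def proj(f,p,T=None):
    T=f["pose"] if T is None else T
    c=T[:3,:3].T@(np.asarray(p)-T[:3,3]); q=f["K"]@c; return q[:2]/q[2]
def tool():
    s=observe();T=np.eye(4);T[:3,:3]=R.from_rotvec(s["tcp_rot"]).as_matrix();T[:3,3]=s["ee_pos"];return T
def wrist():
    t=tool();f=grab_frame("wrist");f["pose"]=t@f["tool_from_camera"];return f
def save(f,n): cv2.imwrite(f"pics/{n}.png",cv2.cvtColor(f["image"],cv2.COLOR_RGB2BGR))
E
python3 - <<'E'
from h import *
np.set_printoptions(precision=3,suppress=True)
s=observe();print(s);print(tool())
for n in ("scene","top"):
    f=grab_frame(n);save(f,n);print(n,f["K"].tolist(),f["pose"])
    for t in ("centrifuge","pin_grip","latch_grip","block","key_mid","flask","tube_rack","lid","lock"):
        try:
            for r in regions_of(f,t)[:2]:
                ys,xs=np.nonzero(r["pixels"]);print(t,round(r["score"],2),r["extent"],xs.mean().round(1),ys.mean().round(1),len(xs))
        except Exception as e: print(t,e)
E
```

```text
pics
{'time': 0.0, 'joint_positions': array([-1.111,  0.69 , -0.195,  1.566,  0.157,  0.903, -0.215]), 'joint_velocities': array([-0.001, -0.001,  0.003,  0.003, -0.   ,  0.001, -0.001]), 'joint_efforts': array([ -0.001, -53.961,  -1.266, -15.854,   0.009,   0.01 ,  -0.   ]), 'ee_pos': array([0.258, 0.569, 0.23 ]), 'tcp_rot': array([-0.664, -3.07 ,  0.003]), 'wrist_force': array([ 0.54 , -0.351,  0.868]), 'wrist_torque': array([-0.036, -0.026, -0.011]), 'gripper_force': 0.0, 'grip_width': 1.0028572767918182}
[[-0.911  0.413 -0.001  0.258]
 [ 0.413  0.911 -0.002  0.569]
 [-0.    -0.002 -1.     0.23 ]
 [ 0.     0.     0.     1.   ]]
scene [[489.1060883346109, 0.0, 321.4410938509238], [0.0, 489.1060883346109, 201.81224718782897], [0.0, 0.0, 1.0]] [[ 0.491  0.548 -0.677  1.469]
 [ 0.871 -0.313  0.378 -0.389]
 [-0.005 -0.776 -0.631  0.947]
 [ 0.     0.     0.     1.   ]]
centrifuge 0.67 [267.0, 150.0, 405.0, 275.1] 336.1 212.7 11116
centrifuge 0.31 [145.0, 232.2, 156.7, 256.7] 149.4 246.0 121
pin_grip 0.5 [141.8, 219.6, 153.7, 237.7] 146.1 227.0 122
latch_grip 0.61 [307.0, 149.8, 321.6, 1
[... 476 characters left out ...]
.026 -0.997  0.074  0.504]
 [-0.999 -0.025  0.021  0.065]
 [-0.019 -0.074 -0.997  1.286]
 [ 0.     0.     0.     1.   ]]
centrifuge 0.64 [266.1, 155.6, 350.1, 258.4] 305.4 205.4 8396
centrifuge 0.2 [267.8, 159.2, 344.3, 248.1] 305.3 195.2 4853
pin_grip 0.57 [450.7, 268.6, 460.3, 274.5] 456.2 270.7 39
latch_grip 0.63 [293.7, 237.4, 309.6, 244.5] 302.1 239.1 149
block 0.6 [438.8, 232.7, 462.9, 280.0] 451.1 258.6 859
key_mid 0.5 [454.3, 240.4, 467.5, 256.8] 460.6 246.9 68
flask 0.75 [193.6, 240.2, 227.2, 289.7] 208.2 262.3 1140
tube_rack 0.96 [421.6, 138.3, 475.5, 206.0] 447.1 173.8 1808
lid 0.88 [270.6, 160.2, 341.7, 247.6] 305.6 195.3 4789
lock 0.21 [453.6, 267.3, 460.7, 271.8] 456.4 270.9 32
```

```bash
python3 - <<'E'
import cv2,numpy as np
a=cv2.imread("pics/scene.png");b=cv2.imread("pics/top.png")
c=cv2.resize(b[130:310,180:500],(800,450),interpolation=cv2.INTER_CUBIC);cv2.imwrite("pics/topc.png",c)
from h import *
np.set_printoptions(precision=3,suppress=True)
s=grab_frame("scene");t=grab_frame("top")
print("pin",tri([ray(s,(146.5,227.5)),ray(t,(456.2,270.7))]))
print("latch",tri([ray(s,(315.6,158.9)),ray(t,(302.1,239.1))]))
m=regions_of(t,"block")[0];q=cv2.minAreaRect(np.argwhere(m["pixels"])[:,::-1].astype(np.float32));print("block",[onz(t,p,.04) for p in cv2.boxPoints(q)])
m=regions_of(t,"centrifuge")[0];q=cv2.minAreaRect(np.argwhere(m["pixels"])[:,::-1].astype(np.float32));print("cent",[onz(t,p,.14) for p in cv2.boxPoints(q)])
print("flask",onz(t,(208,262),.03),"rack",onz(t,(447,174),.1),"key",onz(t,(460.6,247),.1))
E
```

```text
pin (array([ 0.398, -0.323,  0.076]), [np.float64(0.0003325834222520641), np.float64(0.00033258342225217123)])
latch (array([0.484, 0.146, 0.188]), [np.float64(0.0021369140277634163), np.float64(0.002136914027763547)])
block [array([ 0.367, -0.278,  0.04 ]), array([ 0.517, -0.295,  0.04 ]), array([ 0.51 , -0.368,  0.04 ]), array([ 0.36 , -0.351,  0.04 ])]
cent [array([0.737, 0.278, 0.14 ]), array([0.743, 0.021, 0.14 ]), array([0.438, 0.015, 0.14 ]), array([0.431, 0.266, 0.14 ])]
flask [0.4   0.464 0.03 ] rack [ 0.695 -0.287  0.1  ] key [ 0.472 -0.328  0.1  ]
```

View pics/topc.png

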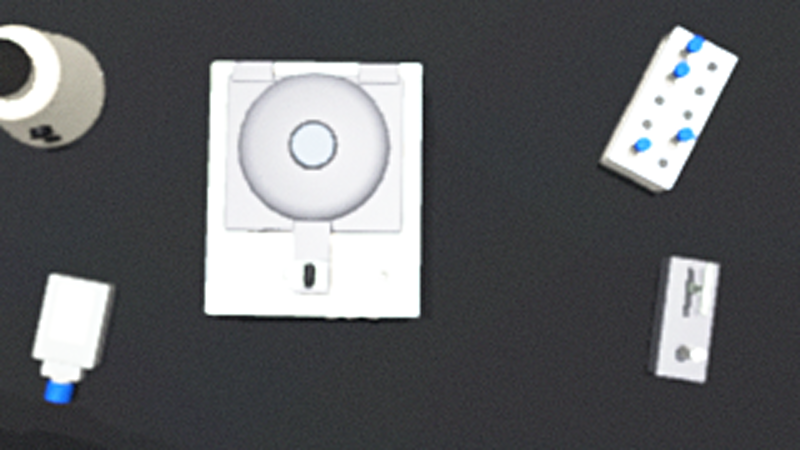

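View pics/scene.png

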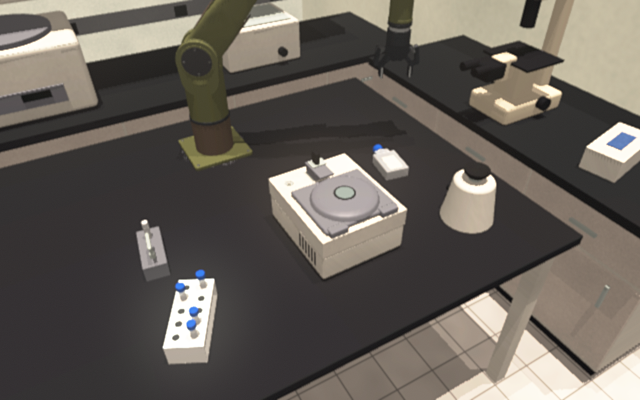

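The top view shows the centrifuge (latch at about crop 309,272, release opening at about 385,272), the block at the right with the pin (crop 685,353) and the key (692,295). The scene view agrees. The fits also match the sizes: pin to key is 75–80 mm and the pin's z is about 0.075.

```bash
cat >> h.py <<'E'
def go(p,yaw=None):
    """units to move TCP to p; yaw = world angle (deg) of tool y"""
    T=tool();d=T[:3,:3].T@(np.asarray(p)-T[:3,3])/.025
    y=np.degrees(np.arctan2(T[1,1],T[0,1])); sp=0 if yaw is None else -(yaw-y)/6
    print("units",d.round(2),"spin",round(sp,2),"yaw now",y.round(1),"pos",T[:3,3].round(4)); return d
E
python3 - <<'E'
from h import *
go((.45,.09,.36),91); go((.40,-.325,.25),84)
f=grab_frame("wrist");print(f["tool_from_camera"].round(3),f["K"].round(1))
E
```

```text
units [-14.91 -14.29  -5.15] spin -4.23 yaw now 65.6 pos [0.2581 0.5692 0.2313]
units [-19.94 -30.23  -0.75] spin -3.07 yaw now 65.6 pos [0.2581 0.5692 0.2313]
[[ 0.001 -0.964 -0.267  0.068]
 [ 1.     0.001 -0.     0.001]
 [ 0.001 -0.267  0.964 -0.142]
 [ 0.     0.     0.     1.   ]] [[356.8   0.  315.4]
 [  0.  356.8 200.5]
 [  0.    0.    1. ]]
```

Request:
send_rows(plan=[[[0,0,-1.6],0],[[-1,-1,-2.5],-1],[[-2.2,-2.1,-3],-2],[[-3.3,-3.2,-3.5],-3],[[-4.4,-4.2,-4],-4.2],[[-5.5,-5.3,-4.5],-4.2],[[-6.6,-6.3,-5],-4.2],[[-7.7,-7.4,-5.15],-4.2],[[-8.8,-8.5,-5.15],-4.2],[[-10,-9.6,-5.15],-4.2],[[-11.1,-10.7,-5.15],-4.2],[[-12.2,-11.8,-5.15],-4.2]], jaw=1)

```text
time: 2.25
ee_pos: [0.4145, 0.1726, 0.3603]
tcp_rot: [-0.022, 3.141, 0.0]
wrist_force: [1.5, 1.0, -0.1]
grip_width: 0.999
gripper_force: 0.0
```

```bash
python3 - <<'E'
from h import *
go((.44,.09,.36),91)
E
```

```text
units [-0.98 -3.32  0.01] spin -0.03 yaw now 90.8 pos [0.4145 0.1726 0.3603]
```

```bash
cat > look.py <<'E'
from h import *
import sys
f=wrist();save(f,sys.argv[1]);np.savez(f"pics/{sys.argv[1]}.npz",K=f["K"],pose=f["pose"])
for t in sys.argv[2:]:
    for r in regions_of(f,t)[:2]:
        ys,xs=np.nonzero(r["pixels"]);print(t,round(r["score"],2),np.round(r["extent"]),xs.mean().round(1),ys.mean().round(1),len(xs))
E
python3 look.py w1 latch_grip lid centrifuge lock
```

```text
latch_grip 0.97 [266. 225. 312. 276.] 288.2 248.6 1539
lid 0.93 [196. 222. 387. 376.] 290.6 310.6 18161
lid 0.31 [487.  71. 578. 200.] 534.0 142.0 7348
centrifuge 0.97 [169. 170. 403. 378.] 293.7 263.8 40470
lock 0.38 [313. 232. 320. 238.] 315.4 235.2 47
```

Request:
send_rows(plan=[[[-0.3,-1.2,0],0],[[-0.6,-2.4,0],0],[[-0.9,-3.4,0],0],[[-0.9,-3.4,0],0],[[-0.9,-3.4,0],0]])

```text
time: 2.92
ee_pos: [0.4378, 0.0905, 0.36]
tcp_rot: [-0.022, 3.141, 0.001]
wrist_force: [-0.0, 0.1, 0.9]
grip_width: 0.999
gripper_force: 0.0
```

```bash
python3 look.py w2 latch_grip lid centrifuge lock
```

```text
latch_grip 0.76 [349. 209. 395. 255.] 373.5 228.0 1545
lid 0.94 [267. 200. 464. 377.] 352.4 300.0 19995
centrifuge 0.9 [245. 153. 485. 382.] 354.8 251.8 42950
```

View pics/w1.png

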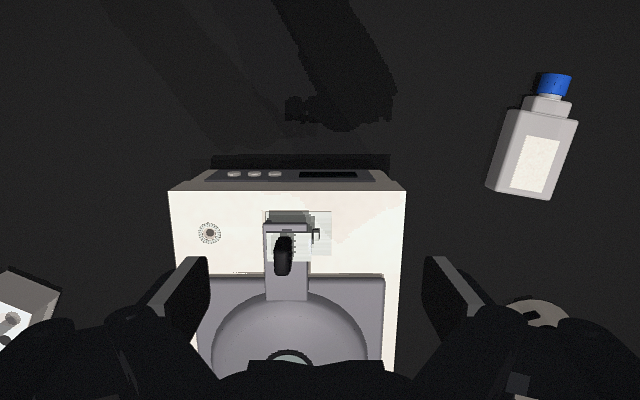

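View pics/w2.png

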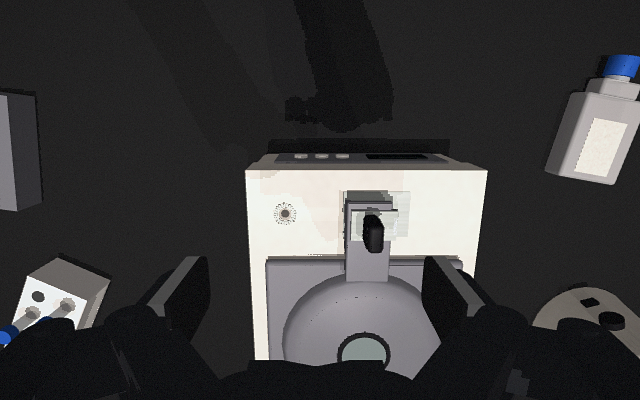

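w1 and w2 show the release opening as a dotted ring around a dark spot, at about (209,233) and (285,214). The black thumb piece is at (283,255) and (373,232), and the lock bolt is at (316,235) in w1.

```bash
cat > t.py <<'E'
from h import *
np.set_printoptions(precision=4,suppress=True)
def blob(n,c,r,th):
    im=cv2.imread(f"pics/{n}.png",0);x,y=c;p=im[y-r:y+r+1,x-r:x+r+1]
    k,l,st,ce=cv2.connectedComponentsWithStats((p<th).astype(np.uint8))
    i=1+np.argmax(st[1:,4]);return ce[i]+[x-r,y-r],st[i]
F=[np.load(f"pics/w{i}.npz") for i in (1,2)]
h=[blob("w1",(209,233),7,140),blob("w2",(285,214),7,140)];print(h)
print("hole",tri([ray(f,b[0]) for f,b in zip(F,h)]),[onz(f,b[0],.14) for f,b in zip(F,h)])
l=[blob("w1",(283,255),25,30),blob("w2",(373,232),25,30)];print(l)
print("latch",tri([ray(f,b[0]) for f,b in zip(F,l)]))
for f,b in zip(F,l):print(onz(f,b[0],.203))
for f,e in zip(F,[((168,190.5),(406,190.5)),((246,169.5),(488,169.5))]):
    a=[onz(f,u,.14) for u in e];print(a,np.degrees(np.arctan2(*-(a[1]-a[0])[:2]))) ,print(np.linalg.norm(a[1]-a[0]))
E
python3 t.py
```

```text
[(array([209.6522, 232.1522]), array([ 4,  3,  8,  7, 46], dtype=int32)), (array([284.6939, 213.0816]), array([ 3,  3,  8,  7, 49], dtype=int32))]
hole (array([0.4858, 0.0589, 0.1366]), [np.float64(3.0329443431631035e-05), np.float64(3.032944343162562e-05)]) [array([0.4845, 0.0599, 0.14  ]), array([0.4848, 0.0591, 0.14  ])]
[(array([283.2769, 251.8769]), array([ 16,   7,  18,  39, 390], dtype=int32)), (array([371.3813, 230.2206]), array([ 15,   8,  21,  38, 417], dtype=int32))]
latch (array([0.4844, 0.1438, 0.19  ]), [np.float64(5.504103604284983e-05), np.float64(5.504103604282895e-05)])
[0.4786 0.145  0.203 ]
[0.4797 0.1416 0.203 ]
[array([0.4387, 0.0193, 0.14  ]), array([0.435 , 0.2682, 0.14  ])] 179.15630086118014
0.2489519533327886
[array([0.4384, 0.0198, 0.14  ]), array([0.4347, 0.2686, 0.14  ])] 179.1596406414252
0.24888886781924802
```

```bash
python3 - <<'E'
from h import *
go((.398,-.323,.24),84)
E
```

```text
units [  1.87 -16.56   4.79] spin 1.17 yaw now 91.0 pos [0.4374 0.0917 0.3601]
```

Request:
send_rows(plan=[[[0.1,-1.5,0],0.2],[[0.3,-3.1,0.2],0.4],[[0.5,-4.6,0.6],0.6],[[0.7,-6.1,1.1],0.8],[[0.9,-7.6,1.7],1],[[1.1,-9.1,2.3],1.2],[[1.3,-10.5,3],1.2],[[1.5,-12,3.6],1.2],[[1.7,-13.4,4.2],1.2],[[1.85,-14.9,4.8],1.2],[[1.87,-16.3,4.8],1.2],[[1.87,-16.55,4.8],1.2]])

```text
time: 4.17
ee_pos: [0.3957, -0.3306, 0.2391]
tcp_rot: [-0.186, -3.136, 0.005]
wrist_force: [-0.6, -0.9, 0.3]
grip_width: 1.002
gripper_force: 0.0
```

Request:
send_rows(plan=[[[0,0,0],0],[[0,0,0],0]])

```text
time: 4.33
ee_pos: [0.3975, -0.3231, 0.2399]
tcp_rot: [0.173, 3.136, 0.002]
wrist_force: [-0.2, 1.1, 0.0]
grip_width: 1.0
gripper_force: 0.0
```

```bash
python3 look.py w3 pin_grip key_mid block
```

```text
pin_grip 0.74 [303. 171. 322. 198.] 313.7 184.0 481
key_mid 0.73 [307. 245. 318. 313.] 312.4 276.9 797
block 0.64 [285. 137. 346. 284.] 313.6 206.4 7933
```

View pics/w3.png

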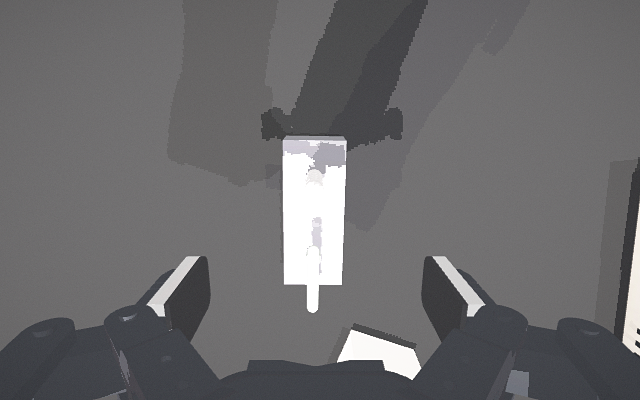

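w3 shows the pin at (314,184) nearly under the TCP, with the block along image vertical and the key bar spanning rows 245–313 at column 313.

```bash
python3 - <<'E'
from h import *
np.set_printoptions(precision=4,suppress=True)
f=np.load("pics/w3.npz")
for u,z in [((313,247),.1),((313,313),.1),((313,247),.09),((313,313),.09)]: print(u,z,onz(f,u,z))
print("pin top",onz(f,(314.5,176.5),.1),"blob",onz(f,(313.7,184),.09))
for p in [(.398,-.323,.1),(.398,-.323,.045)]:print(proj(f,p))
im=cv2.imread("pics/w3.png");c=cv2.resize(cv2.createCLAHE(4,(4,4)).apply(im[130:320,270:370,1]),None,fx=3,fy=3,interpolation=cv2.INTER_CUBIC)
c2=cv2.resize(((im[130:320,270:370].astype(int)-150).clip(0)*2.42).astype(np.uint8),None,fx=3,fy=3,interpolation=cv2.INTER_CUBIC)
cv2.imwrite("pics/c3.png",np.hstack([cv2.merge([c]*3),c2]))
E
```

```text
(313, 247) 0.1 [ 0.4485 -0.3301  0.1   ]
(313, 313) 0.1 [ 0.512  -0.3372  0.1   ]
(313, 247) 0.09 [ 0.4527 -0.3306  0.09  ]
(313, 313) 0.09 [ 0.5184 -0.338   0.09  ]
pin top [ 0.3879 -0.3221  0.1   ] blob [ 0.3962 -0.3237  0.09  ]
[314.759  188.7754]
[314.8069 175.2906]
```

View pics/c3.png

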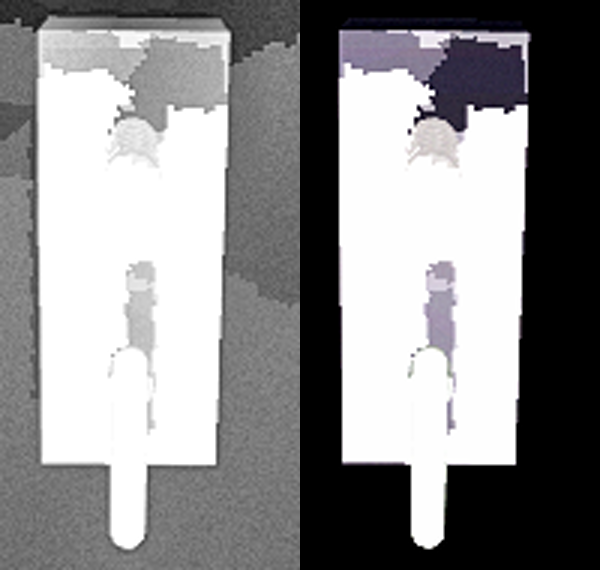

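The bar works out at 64 mm long at z = 0.1, so it runs along the block's long side. Its near end is 50 mm from the pin, which clears the fingers. I'm descending on the pin now.

Request:
send_rows(plan=[[[0,0,1.3],0],[[0,0,2.6],0],[[0,0,3.9],0],[[0,0,5.1],0],[[0,0,6.1],0],[[0,0,6.8],0],[[0,0,7.14],0],[[0,0,7.14],0],[[0,0,7.14],0]])

```text
time: 5.28
ee_pos: [0.3974, -0.324, 0.062]
tcp_rot: [0.174, 3.136, 0.0]
wrist_force: [-0.3, 0.4, 0.6]
grip_width: 1.0
gripper_force: 0.0
```

Request:
send_rows(plan=[[[0,0,0],0],[[0,0,0],0],[[0,0,0],0],[[0,0,0],0],[[0,0,0],0],[[0,0,0],0],[[0,0,0],0],[[0,0,0],0],[[0,0,0],0],[[0,0,0],0]], jaw=0, grip_force=50)

```text
time: 6.12
ee_pos: [0.397, -0.3246, 0.0619]
tcp_rot: [0.175, 3.136, -0.0]
wrist_force: [0.5, -0.0, 5.8]
grip_width: 0.174
gripper_force: 48.6
```

Request:
send_rows(plan=[[[0,0,-0.5],0],[[0,0,-1.5],0],[[0,0,-2.6],0],[[0,0,-3.8],0],[[0,0,-5],0],[[0,0,-6.3],0],[[0,0,-7.6],0],[[0,0,-8.5],0],[[0,0,-8.5],0]])

```text
time: 6.87
ee_pos: [0.3991, -0.3261, 0.2785]
tcp_rot: [0.176, 3.129, -0.008]
wrist_force: [0.3, 0.5, -0.4]
grip_width: 0.172
gripper_force: 48.7
```

```bash
python3 look.py w4 pin_grip; python3 - <<'E'
from h import *
go((.485,.0595,.275),90.9)
E
```

```text
pin_grip 0.59 [294. 224. 338. 337.] 315.4 288.7 3632
units [-1.79 15.66 -0.03] spin -1.22 yaw now 83.6 pos [ 0.3968 -0.3246  0.2744]
```

View pics/w4.png

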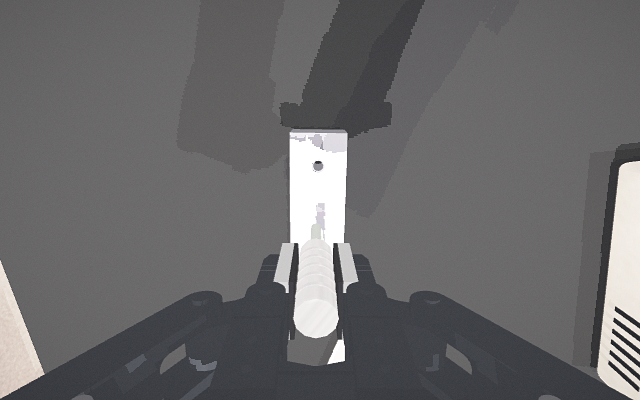

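w4 shows the pin held by its handle: top at about (316,320), tip at about (316,225). The empty block hole is at (318,166). I'll check the pin's tilt in the grip and the tip offset.

```bash
python3 - <<'E'
from h import *
np.set_printoptions(precision=4,suppress=True)
f=grab_frame("wrist");r=regions_of(f,"pin_grip")[0]["pixels"]
for y in (224,226,228,231,234,238,242,246,250,260,280,300,320,330,336):
    xs=np.nonzero(r[y])[0]; print(y,xs.min() if len(xs) else None,xs.max() if len(xs) else None,end="; ")
T=f["tool_from_camera"]
print()
print("tip",onz(f,(316,224.5),.0565,T),"hole",onz(f,(318,166),.045,tool()@T))
for c,z in ((337,-.0385),): print("top rear rim",onz(f,(316.5,c),z,T))
for x in (0,.002):
  print([proj(f,(x,0,z),T) for z in (.0565,.0165,-.0385)],"rim",proj(f,(x-.008,0,-.0385),T),"fronttip",proj(f,(x+.001,0,.0565),T))
E
```

```text
224 314 318; 226 312 319; 228 312 320; 231 312 320; 234 311 321; 238 311 321; 242 307 326; 246 302 329; 250 301 331; 260 299 332; 280 297 334; 300 295 336; 320 294 337; 330 300 332; 336 309 320; 
tip [-0.0018  0.0009  0.0565] hole [ 0.3929 -0.3201  0.045 ]
top rear rim [-0.0086  0.001  -0.0385]
[array([314.4815, 221.5389]), array([314.2369, 248.584 ]), array([313.6395, 314.6325])] rim [313.6525 335.5061] fronttip [314.4816 219.9225]
[array([314.4817, 218.3019]), array([314.2364, 244.6996]), array([313.6362, 309.2953])] rim [313.6493 330.3577] fronttip [314.4819 216.6772]
```

Request:
send_rows(plan=[[[-0.15,1,0],-0.2],[[-0.3,2.3,0],-0.4],[[-0.45,3.7,0],-0.6],[[-0.6,5.1,0],-0.8],[[-0.75,6.5,0],-1],[[-0.9,7.9,0],-1.2],[[-1.05,9.3,0],-1.2],[[-1.2,10.7,0],-1.2],[[-1.4,12.1,0],-1.2],[[-1.55,13.5,0],-1.2],[[-1.7,14.8,0],-1.2],[[-1.71,15.6,0],-1.2]])

```text
time: 8.07
ee_pos: [0.4826, 0.0627, 0.2725]
tcp_rot: [0.029, -3.139, -0.003]
wrist_force: [-0.5, 0.1, 0.3]
grip_width: 0.172
gripper_force: 48.8
```

Request:
send_rows(plan=[[[0,0,0.6],0],[[0,0,1.2],0],[[0,0,1.8],0],[[0,0,2.2],0],[[0,0,2.3],0],[[0,0,2.3],0],[[0,0,2.3],0]])

```text
time: 8.65
ee_pos: [0.4825, 0.0583, 0.2161]
tcp_rot: [0.022, -3.14, 0.0]
wrist_force: [0.8, 0.4, 0.6]
grip_width: 0.168
gripper_force: 48.8
```

```bash
python3 look.py w5 pin_grip; python3 - <<'E'
from h import *
go((.483,.0585,.2115),90.9)
im=cv2.imread("pics/w5.png");cv2.imwrite("pics/c5.png",cv2.resize(im[150:350,240:400],None,fx=3,fy=3,interpolation=cv2.INTER_CUBIC))
E
```

```text
pin_grip 0.56 [292. 224. 339. 336.] 315.4 288.3 3715
units [0.   0.   0.21] spin -0.02 yaw now 90.8 pos [0.483  0.0584 0.2169]
```

View pics/c5.png

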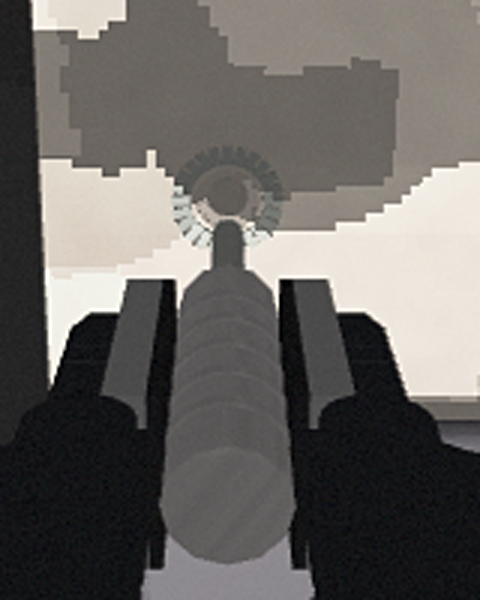

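The tip at crop (228,222), full frame (316,224), is just short of the opening, whose centre is at crop (229,195), full frame (316,215).

```bash
python3 - <<'E'
from h import *
np.set_printoptions(precision=4,suppress=True)
f=grab_frame("wrist");T=f["tool_from_camera"];z=tool()[2,3]-.14
print(z,"hole in tool",onz(f,(316.3,215),z,T),onz(f,(316.3,215),z+.003,T))
print("tip",[onz(f,(316,225.5),t,T) for t in (.0535,.0565)])
for x in (-.002,-.003): print(proj(f,(x,.0009,.0565),T),proj(f,(x,.0009,z),T))
E
```

```text
0.07697632605712804 hole in tool [-0.0026  0.0011  0.077 ] [-0.0036  0.0011  0.08  ]
tip [array([-0.0015,  0.0009,  0.0535]), array([-0.0025,  0.0009,  0.0565])]
[315.9752 224.66  ] [315.9373 214.0915]
[315.9732 226.2644] [315.9354 215.5706]
```

Aligned to within 1 mm, so I'm inserting the pin.

Request:
send_rows(plan=[[[0,0,0.3],0],[[0,0,0.6],0],[[0,0,0.8],0],[[0,0,1],0],[[0,0,1.2],0],[[0,0,1.4],0],[[0,0,1.6],0],[[0,0,1.6],0]])

```text
time: 9.47
ee_pos: [0.4822, 0.0583, 0.1755]
tcp_rot: [0.022, -3.14, 0.0]
wrist_force: [-0.5, 0.2, -0.0]
grip_width: 0.171
gripper_force: 48.8
```

Request:
send_rows(plan=[[[0,0,0.15],0],[[0,0,0.3],0],[[0,0,0.45],0],[[0,0,0.6],0],[[0,0,0.7],0],[[0,0,0.76],0],[[0,0,0.8],0],[[0,0,0.8],0]])

```text
time: 10.13
ee_pos: [0.4833, 0.0585, 0.157]
tcp_rot: [-0.022, 3.14, 0.0]
wrist_force: [-0.3, -0.5, 5.0]
grip_width: 0.173
gripper_force: 49.4
```

Request:
send_rows(plan=[[[0,0,0.06],0],[[0,0,0.12],0],[[0,0,0.18],0],[[0,0,0.18],0]])

```text
time: 10.47
ee_pos: [0.4836, 0.0585, 0.1565]
tcp_rot: [-0.022, 3.137, -0.0]
wrist_force: [-9.8, -1.3, 49.3]
grip_width: 0.172
gripper_force: 53.9
```

The pin bottomed on the deck at TCP z = 0.1565, exactly as predicted. I'll ease off, open and rise.

Request:
send_rows(plan=[[[0,0,-0.1],0],[[0,0,-0.12],0],[[0,0,-0.12],0]])

```text
time: 10.72
ee_pos: [0.4834, 0.0585, 0.1568]
tcp_rot: [-0.022, 3.139, 0.0]
wrist_force: [-3.7, -0.1, 19.8]
grip_width: 0.169
gripper_force: 50.0
```

Request:
send_rows(plan=[[[0,0,0],0],[[0,0,0],0],[[0,0,0],0],[[0,0,0],0],[[0,0,0],0],[[0,0,0],0],[[0,0,0],0]], jaw=0.8)

```text
time: 11.3
ee_pos: [0.4827, 0.0584, 0.1549]
tcp_rot: [0.022, -3.141, -0.0]
wrist_force: [0.1, -0.8, 0.0]
grip_width: 0.797
gripper_force: 0.0
```

Request:
send_rows(plan=[[[0,0,-0.6],0],[[0,0,-1.6],0],[[0,0,-2.8],0],[[0,0,-4.2],0],[[0,0,-5.4],0],[[0,0,-6.2],0],[[0,0,-6.2],0],[[0,0,-6.2],0]])

```text
time: 11.97
ee_pos: [0.4832, 0.0584, 0.3109]
tcp_rot: [-0.022, 3.139, 0.001]
wrist_force: [-0.4, 1.4, -1.1]
grip_width: 0.801
gripper_force: 0.0
```

```bash
python3 look.py w6 pin_grip latch_grip lock; python3 - <<'E'
from h import *
go((.484,.1445,.184),90.85)
E
```

```text
pin_grip 0.68 [303. 178. 326. 213.] 315.3 195.4 654
pin_grip 0.59 [  1. 245. 109. 373.] 44.6 297.2 8030
latch_grip 0.94 [398. 173. 456. 224.] 427.6 194.4 2292
units [-0.15  3.45  4.99] spin -0.01 yaw now 90.8 pos [0.4818 0.0582 0.3087]
```

View pics/w6.png

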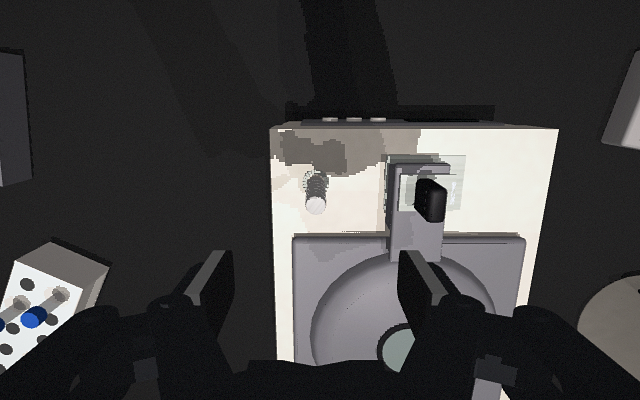

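The pin stands seated at (316,190), and the black thumb piece is at about (431,199).

```bash
python3 - <<'E'
from h import *
np.set_printoptions(precision=4,suppress=True)
im=cv2.imread("pics/w6.png",0)[173:228,408:452];k,l,st,ce=cv2.connectedComponentsWithStats((im<32).astype(np.uint8));i=1+np.argmax(st[1:,4]);c=ce[i]+[408,173]
print(c,st[i]);F=[np.load(f"pics/w{i}.npz") for i in (1,2,6)]
print(tri([ray(f,u) for f,u in zip(F,[(283.3,251.9),(371.4,230.2),c])]))
P=[onz(f,u,.197) for f,u in zip(F,[(283.3,251.9),(371.4,230.2),c])];print(P)
p=np.mean(P,0);p[2]=.184;go(p,90.85)
E
```

```text
[427.1105 197.248 ] [  6   6  33  43 742]
(array([0.4844, 0.1439, 0.1904]), [np.float64(0.00019199341295221938), np.float64(0.00015048113947063572), np.float64(0.000326674019125911)])
[array([0.4813, 0.1444, 0.197 ]), array([0.4818, 0.1426, 0.197 ]), array([0.4829, 0.1419, 0.197 ])]
units [-0.07  3.4   4.99] spin -0.01 yaw now 90.8 pos [0.4818 0.0582 0.3087]
```

Request:
send_rows(plan=[[[0,1.3,0],0],[[-0.07,2.6,0],0],[[-0.07,3.42,0.3],0],[[-0.07,3.42,1.4],0],[[-0.07,3.42,2.6],0],[[-0.07,3.42,3.7],0],[[-0.07,3.42,4.5],0],[[-0.07,3.42,5],0],[[-0.07,3.42,5],0],[[-0.07,3.42,5],0]])

```text
time: 13.0
ee_pos: [0.4825, 0.1436, 0.184]
tcp_rot: [0.022, -3.139, 0.001]
wrist_force: [0.0, 0.2, 0.9]
grip_width: 0.799
gripper_force: 0.0
```

Request:
send_rows(plan=[[[0,0,0],0],[[0,0,0],0],[[0,0,0],0],[[0,0,0],0],[[0,0,0],0],[[0,0,0],0],[[0,0,0],0],[[0,0,0],0]], jaw=0, grip_force=60)

```text
time: 13.67
ee_pos: [0.4837, 0.1434, 0.1858]
tcp_rot: [-0.021, 3.14, -0.001]
wrist_force: [-1.4, -1.9, 5.4]
grip_width: 0.153
gripper_force: 59.3
```

Gripped at about 13–14 mm. Now I'll pull sideways.

Request:
send_rows(plan=[[[0,0.1,0],0],[[0,0.2,0],0],[[0,0.3,0],0],[[0,0.38,0],0],[[0,0.38,0],0],[[0,0.38,0],0]])

```text
time: 14.17
ee_pos: [0.4836, 0.1498, 0.1858]
tcp_rot: [-0.018, 3.141, -0.007]
wrist_force: [0.1, -8.3, 9.1]
grip_width: 0.155
gripper_force: 59.7
```

The force of 8.3 N at about 6.5 mm matches the spring. I'll add a little for margin.

Request:
send_rows(plan=[[[0,0.1,0],0],[[0,0.12,0],0],[[0,0.12,0],0]])

```text
time: 14.42
ee_pos: [0.4836, 0.1522, 0.1858]
tcp_rot: [-0.017, 3.141, -0.008]
wrist_force: [-0.7, -9.5, 8.8]
grip_width: 0.156
gripper_force: 59.7
```

```bash
python3 - <<'E'
import numpy as np
# arc of grip point about the hinge: back (+x) and up, units of 25mm, tool x=-world x
for a in np.arange(0,.53,.05):
    x=-.2385*np.cos(a)+ -.055*-np.sin(a); z=.2385*np.sin(a)+.055*np.cos(a)
    print(round(a,2),round(-(x+.2385)/.025,2),round(-(z-.055)/.025,2))
E
```

```text
0.0 -0.0 -0.0
0.05 -0.12 -0.47
0.1 -0.27 -0.94
0.15 -0.44 -1.4
0.2 -0.63 -1.85
0.25 -0.84 -2.29
0.3 -1.08 -2.72
0.35 -1.33 -3.14
0.4 -1.61 -3.54
0.45 -1.91 -3.93
0.5 -2.22 -4.3
```

Request:
send_rows(plan=[[[-0.06,0,-0.23],0],[[-0.12,0,-0.47],0],[[-0.2,0,-0.7],0],[[-0.27,0,-0.94],0],[[-0.35,0,-1.17],0],[[-0.44,0,-1.4],0],[[-0.53,0,-1.63],0],[[-0.63,0,-1.85],0],[[-0.73,0,-2.07],0],[[-0.84,0,-2.29],0],[[-0.84,0,-2.29],0]])

```text
time: 15.33
ee_pos: [0.503, 0.1514, 0.2415]
tcp_rot: [0.016, -3.137, 0.012]
wrist_force: [1.2, -8.6, -5.7]
grip_width: 0.155
gripper_force: 58.4
```

Request:
send_rows(plan=[[[-0.12,0,-0.22],0],[[-0.24,0,-0.43],0],[[-0.36,0,-0.64],0],[[-0.49,0,-0.85],0],[[-0.63,0,-1.05],0],[[-0.77,0,-1.25],0],[[-0.92,0,-1.45],0],[[-1.07,0,-1.64],0],[[-1.22,0,-1.83],0],[[-1.38,0,-2.01],0],[[-1.38,0,-2.01],0],[[-1.38,0,-2.01],0]])

```text
time: 16.33
ee_pos: [0.5361, 0.1517, 0.2909]
tcp_rot: [0.017, -3.134, 0.013]
wrist_force: [-3.0, -8.8, -3.0]
grip_width: 0.152
gripper_force: 58.6
```

```bash
python3 look.py w7 pin_grip latch_grip lid; python3 - <<'E'
from h import *
s=grab_frame("scene");w=cv2.imread("pics/w7.png")
a=cv2.cvtColor(s["image"],cv2.COLOR_RGB2BGR)[80:280,240:440]
cv2.imwrite("pics/c7.png",np.hstack([cv2.resize(a,(400,400)),w[:,160:560]]))
print(observe()["ee_pos"],observe()["wrist_force"])
E
```

```text
pin_grip 0.7 [165. 119. 209. 147.] 188.4 131.9 978
latch_grip 0.82 [271. 168. 376. 323.] 325.1 240.8 7834
latch_grip 0.19 [130. 165. 483. 365.] 304.5 256.4 25439
lid 0.59 [130. 162. 485. 365.] 304.5 256.1 25559
[0.5360737  0.15161921 0.29079025] [-3.25515067 -7.59830447 -1.94600614]
```

View pics/c7.png

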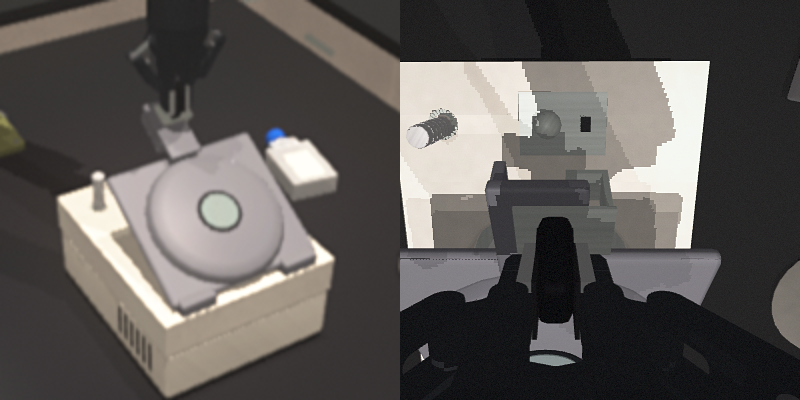

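The scene view shows the lid raised (about 105 mm, 0.49 rad) in the fingers. The pin stands upright in the opening, and in the wrist view the bolt is down with the ball stud exposed. Everything matches, so I'm handing in.

```bash
python3 -c "
from workcell import *
print(finish_job())"
```

```text
the job is handed in; nothing more can be done
None
```

I handed the job in at about 16.5 s of robot time: the release pin is home in its opening, the latch is pulled, and the arm is holding the lid up about 105 mm (roughly 0.49 rad); the hand-in returned no verdict.

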